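Drift a barrel-rack tie plate into line and fit its bolt

TASK

The blue tie plate on the barrel-rack beam hangs on one fitted bolt and has swung out of line. Push the tapered steel drift pin with the red grip fully home, collar down on the plate, through the plate's middle hole into the beam so that the holes line up, and leave it standing there. Then fit the flanged steel bolt fully home through the plate's end hole into the beam, and let go.

Things in the scene. Friction and masses are not known exactly. Their poses are not given: they have to be found in the camera images.
- drift_grip (a point): Drift pin, nose down in a well of a dark wooden stand (80 mm high, 3 wells in a row 80 mm apart; which one varies; a blunt oak dowel is in one). Top down: red grip 28 mm across, 50 tall; collar 46 across, 6 thick, on the stand's top; shank 34 across, 20 long; nose tapering over 50 to a 6 mm tip. Point: mid grip, 31 mm above collar underside, 101 above tip. z: its axis, up. 0.35 kg.
- bolt_head (a point): Flanged steel bolt, upright in another well of that stand, 0.33 kg. Round steel head 30 mm across, 30 tall; flange 54 across, 5 thick under it, resting on the stand's top; shank 20 across, 60 long below the flange, its last 8 mm tapering to 12. Point: middle of the head, 20 mm above the flange's underside, 80 above the shank's end. z: its axis, up.
- drift_hole (a point): Axis of the beam's middle (drift) hole, level with the plate's top face. Timber beam 270 x 140 x 70 mm high, fixed flat on the table. x runs along the beam: bolt hole (end) axis at +100 mm, fitted bolt at -70 mm (head 23 mm above the plate); y across the beam, z up. Holes 36 mm across, through the timber. Blue plate 230 x 80 x 8 mm on the beam, with 36 mm holes to match.
- tie_plate (a joint): Swing of the blue plate about its fitted bolt, rad: 0 with its holes in line with the beam's, positive counter-clockwise from above (holes off to the beam's +y). Starts at 0.105 to 0.135: middle hole 7 to 9.5 mm off, end hole 18 to 23 mm off. Stays where left; the middle hole yields sideways to about 2 N, so the tapered drift moves it.
Mind the look-alikes: they are no part of the job. What is shaped like the part that bears drift_grip but green or orange is not meant.

How it is judged:
By the outcome, as a careful person would: the job done as asked, in the order asked, and still so for the second after the job is handed in, with the robot touching nothing.
It also fails if it takes over 64 s, if anything falls off the work surface, if the arm or the gripper's body presses on something with over 40 N, if the wrist force passes 120 N, or if a joint passes its speed limit or range.

ROBOT

A 6-joint arm with a two-finger parallel gripper is mounted at the origin on the work surface. World frame = base frame: x ahead of the robot, y to its left, z up, the work surface at z = 0. Lengths are in m, angles in rad, forces in N, time in s.
With the tool pointing down it reaches from about 0.25 to 0.775 m from the base axis. Payload 4 kg.
Tool frame: the origin (TCP) lies on the centre line of the jaws, within the pads' length; the fingertips stand 25 mm ahead of it and the grasp point (between the pads) lies 6 mm ahead of it; z points along the fingers, y is the line along which they close (so a half turn about z gives the same grasp; the last joint's range is limited). The gripper opens to 94 mm and grips with 3 to 60 N. Pads are 16 mm wide; open, the fingers measure 119 mm over their backs; the gripper's body (75 mm by 177 mm) begins 78 mm behind the grasp point.
Start: joints at [1.244, 0.087, 1.371, -0, 1.684, -0.103], TCP at [0.122, 0.536, 0.191] pointing down, gripper open.
Joint ranges: [-3.1, 3.1], [-0.76, 2.03], [0.27, 2.55], [-1.08, 4.22], [0.17, 2.65], [-2.57, 2.57]. Speed limits (rad/s): [2.79, 2.79, 3.14, 3.14, 3.14, 3.14].

INTERFACE

Orientations are given as [roll, pitch, yaw] about the fixed x, y, z axes, in that order (R = Rz(yaw) Ry(pitch) Rx(roll)).
In Python, from bench import robot, imaging gives the robot as it stands. The module is installed in compiled form; this text tells all that it offers.
- The arm moves only by the tool drive_tool, never from a script. Its argument "series" is a list of rows, each a list of 3 entries, a list of its own where there are three numbers: the finger opening in m, from 0 to 0.094, then the shift along the tool's x, y, z in m, then the turn, a rotation vector about the tool's x, y, z in rad. A call has 1 to 5 rows; each row is the pose to reach, as a shift and turn from the pose commanded when the call began, along the tool's axes at that moment; what a row does not reach only later rows make up. A row lasts 1/8 s, in which the tool goes at most 62.5 mm and 10.7 degrees, less where a joint would pass 70% of its speed; a pose out of reach is approached as far as the arm can. A call with a gripper value outside its range is refused whole. The fingers move at their own pace and stop on an object; the grip force is fixed at half the most. Time passes only in rows, so rows that repeat a pose let the fingers close. It gives the time, the measured TCP pose, the force, the opening and the grip force at its end, in the units of the state.
- robot.get_obs(): the state, without advancing time (a new reading comes with each control period).
- imaging.snapshot(name): name is "scene" or "top" or "wrist"; returns the picture (400x640x3 uint8, red, green, blue); there is no depth.
- imaging.get_calibration(name): a dict with "intrinsics" (3x3 intrinsics, pixels), "k1" (the pictures are not rectified: a ray, as slopes to the right and down, at radius r is drawn at 1 + k1 r^2 times it, then the intrinsics apply), "position" and "rotation" of the camera in the world. Camera axes: x right, y up, looking along -z (the intrinsics and any distortion apply to the point x, -y, -z); pixel columns grow to the right and rows downward; lengths in m; the calibration is good to about 2 mm. A picture is of the moment at which its call begins: read the wrist's pose just before it. get_calibration takes no time and is no camera call; for the wrist camera it gives the pose at the moment of the call.
- robot.close_job(): hands the job in; it is judged then, once.
The state is a dict: "time": time; "joint_positions": joint angles; "qvel": joint speeds; "joint_torque": joint torques, N m; "tool_pos": TCP position; "ee_rot": TCP orientation; "wrist_force": force on the tool from outside, world axes, zero at the start; "wrist_torque": the same for the moment, N m; "width": finger opening in m; "finger_force": force on a finger pad.
Only numpy, scipy, OpenCV 4.12 (cv2) and the standard library are available. Lean on these libraries where they do the work, as an engineer would, in place of code of your own. Each camera call takes 0.05 s, during which the arm holds its last target. There are 200 camera calls.

## Working session

There is one attempt and no reset: what is moved stays moved. The work goes in short steps, Python scripts to look and compute and a tool call to move; the robot and the scene stay as the last step left them, time stands still between calls to the robot, and variables do not carry over. Pictures are saved under pics/ and viewed, at most 13 in all, crops included, and the job is handed in when it is done.

Besides the shell and the picture viewer there is one more tool, called after ">>>" by a JSON object that holds its "fn" and its "kwargs". drive_tool: Moves the arm, as the interface text tells. Its arguments: {"type":"object","properties":{"series":{"type":"array"}},"required":["series"]}

```bash
mkdir -p pics
cat > h.py <<'E'
import numpy as np, cv2
from bench import robot, imaging
def save(name,fn,crop=None,s=1):
    im=imaging.snapshot(name)
    cv2.imwrite('pics/raw_'+fn+'.png',im[:,:,::-1])
    if crop: im=im[crop[1]:crop[3],crop[0]:crop[2]]
    im=cv2.resize(im,None,fx=s,fy=s,interpolation=cv2.INTER_CUBIC)
    cv2.imwrite('pics/'+fn+'.png',im[:,:,::-1])
def K(c):
    return np.array(c['intrinsics']),c['k1'],np.array(c['position']),np.array(c['rotation'])
def ray(c,u,v):
    k,k1,p,R=K(c)
    d=np.array([(u-k[0,2])/k[0,0],(v-k[1,2])/k[1,1]]);s=d.copy()
    for _ in range(20): s=d/(1+k1*(s@s))
    return p,R@np.array([s[0],-s[1],-1])
def atz(c,u,v,z):
    p,d=ray(c,u,v); return p+d*(z-p[2])/d[2]
def proj(c,X):
    k,k1,p,R=K(c); q=R.T@(np.array(X)-p); s=np.array([q[0],-q[1]])/-q[2]
    s=s*(1+k1*(s@s)); return np.array([k[0,0]*s[0]+k[0,2],k[1,1]*s[1]+k[1,2]])
E
python3 - <<'E'
from h import *
save('top','top1');save('scene','scene1')
for n in ('top','scene','wrist'):
    c=imaging.get_calibration(n);print(n,c)
o=robot.get_obs();print(o['tool_pos'],o['ee_rot'],o['time'],o['wrist_force'],o['width'])
E
```

```text
top {'intrinsics': array([[518.97952021,   0.        , 324.16954199],
       [  0.        , 518.97952021, 206.7340804 ],
       [  0.        ,   0.        ,   1.        ]]), 'k1': -0.014080938382864219, 'position': array([ 0.35870142, -0.04671417,  1.22515332]), 'rotation': array([ 0.14548291,  0.02098722, -1.55180635])}
scene {'intrinsics': array([[374.38448618,   0.        , 317.6562249 ],
       [  0.        , 374.38448618, 204.28945109],
       [  0.        ,   0.        ,   1.        ]]), 'k1': -0.08316440576629207, 'position': array([ 0.83971921, -0.43055037,  0.58861271]), 'rotation': array([ 0.81106599, -0.01668328,  0.72439766])}
wrist {'intrinsics': array([[306.31579851,   0.        , 317.5391729 ],
       [  0.        , 306.31579851, 194.35617415],
       [  0.        ,   0.        ,   1.        ]]), 'k1': -0.036300051508695946, 'position': array([0.05905972, 0.55073717, 0.3843698 ]), 'rotation': array([-0.22957135,  0.00322346,  1.3462545 ])}
[0.12191764 0.53578458 0.18992778] [-3.13959580e+00 -1.61141959e-04  2.91779313e+00] 0.1 [ 0.47978965 -0.57804041 -1.14169431] 0.09448473637925552
```

View pics/top1.png

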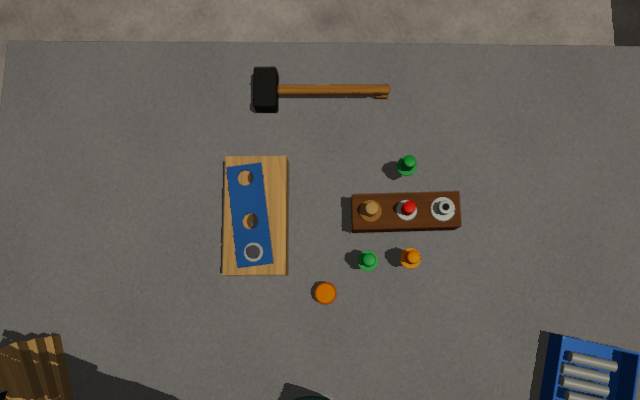

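View pics/scene1.png

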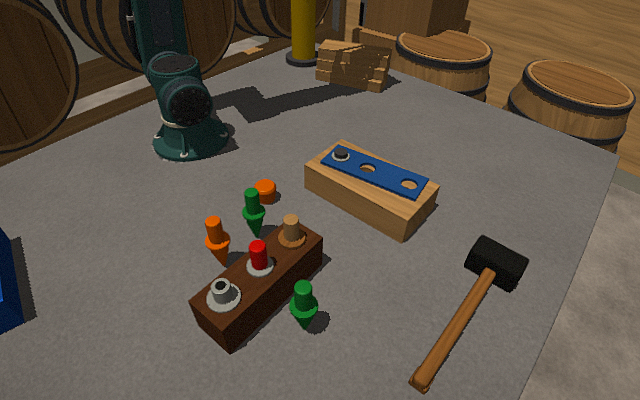

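Top view: beam with the plate at left (holes ≈(245,178), (251,221), fitted bolt (253,252)). The stand is at right: dowel (371,209), red drift (408,208) and bolt (445,207). I'll crop in closer.

```bash
sed -i "s/np.array(c\['rotation'\])/Rotation.from_euler('xyz',c['rotation']).as_matrix()/; s/^import numpy as np, cv2/import numpy as np, cv2\nfrom scipy.spatial.transform import Rotation/" h.py
python3 - <<'E'
from h import *
t=cv2.imread('pics/raw_top1.png')
a=cv2.resize(t[145:285,210:300],None,fx=4,fy=4,interpolation=cv2.INTER_CUBIC)
b=cv2.resize(t[145:285,345:465],None,fx=4,fy=4,interpolation=cv2.INTER_CUBIC)
cv2.imwrite('pics/c1.png',np.hstack([a[:,:320],b[:, :480]]))
c=imaging.get_calibration('top')
for n,u,v,z in [('grip',409,207,.136),('bolt',446,207,.115),('flange',443,209,.085),('dowel',371,207,.1),('g1',409,160,.126),('g2',369,258,.126),('o',413,256,.126),('hole e',245,178,.078),('fit',253,252,.08)]:
    print(n,atz(c,u,v,z).round(3))
for X in ([.4,-.2,.136],): print(proj(c,X), proj(imaging.get_calibration('scene'),X))
E
```

```text
grip [ 0.52  -0.2    0.136]
bolt [ 0.525 -0.283  0.115]
flange [ 0.524 -0.282  0.085]
dowel [ 0.524 -0.122  0.1  ]
g1 [ 0.624 -0.202  0.126]
g2 [ 0.412 -0.117  0.126]
o [ 0.417 -0.21   0.126]
hole e [0.589 0.161 0.078]
fit [0.422 0.136 0.08 ]
[409.1305978  264.09840667] [211.72960337 207.95405365]
```

View pics/c1.png

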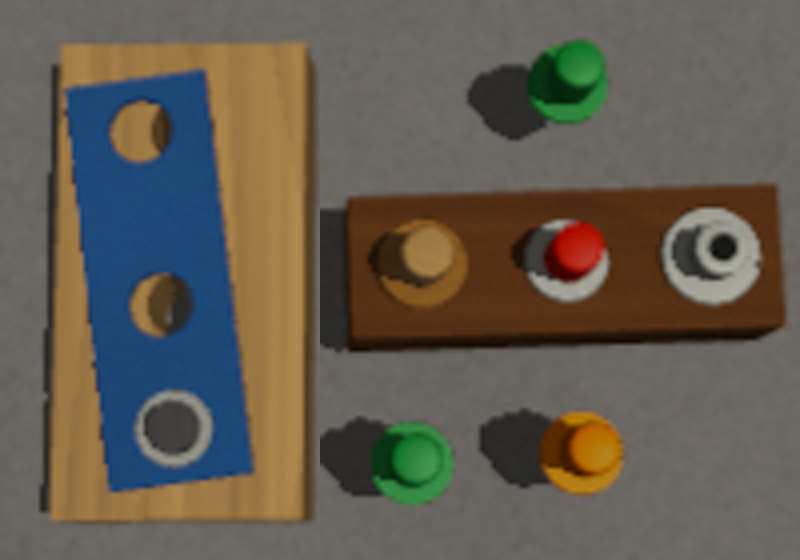

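Run:
```python
from h import *
c=imaging.get_calibration('top')
def P(x,y,z,ox=210): return atz(c,(x+.5)/4-.5+ox,(y+.5)/4-.5+145,z)[:2]
TL,TR,BL,BR=[P(x,y,.07) for x,y in ((62,44),(307,44),(51,519),(310,517))]
print('sizes',[np.linalg.norm(q).round(4) for q in (TL-TR,BL-BR,TL-BL,TR-BR)])
e=P(141,130,.078);m=P(160,305,.078);f1=P(173,428,.101);f2=P(173,428,.078)
ctr=(TL+TR+BL+BR)/4
for a,b in ((TL,BL),(TR,BR)): print('yaw',np.arctan2(*(a-b)[::-1]))
print('yaw cross',np.arctan2(*(TL-TR)[::-1])-np.pi/2,np.arctan2(*(BL-BR)[::-1])-np.pi/2)
print('ctr',ctr,'e',e,'m',m,'f',f1,f2, 'em',np.linalg.norm(e-m),'mf',np.linalg.norm(m-f1),np.arctan2(*(e-m)[::-1]),np.arctan2(*(e-f1)[::-1]))
# plate corners
for x,y in ((66,90),(205,70),(110,492),(254,472)): print(P(x,y,.078))
X=345-80
S=[P(x,y,.08,X) for x,y in ((348,199),(776,186),(350,337),(783,325))]
print('stand',S,np.linalg.norm(S[0]-S[1]),np.linalg.norm(S[0]-S[2]))
for n,x,y,z in (('collar',568,261,.086),('grip',579,246,.136),('flange',711,256,.085),('head',722,247,.115),('dow',428,252,.12),('dowf',422,263,.086),('g1c',568,83,.076),('g1t',579,63,.126),('g2',417,457,.126),('o',594,447,.126)): print(n,P(x,y,z,X).round(4))
```

```text
sizes [np.float64(0.1408), np.float64(0.1439), np.float64(0.2702), np.float64(0.2683)]
yaw 0.024005291174400426
yaw 0.03573170056718891
yaw cross 0.0133979561714761 0.026769505047685493
ctr [0.50873953 0.13580941] e [0.59114094 0.1611864 ] m [0.49177096 0.14642539] f [0.42210168 0.13281371] [0.42339883 0.13648682] em 0.10046034498331148 mf 0.07098652887026019 0.14746759655450184 0.1662966189536817
[0.61365492 0.20489201]
[0.62635293 0.12616737]
[0.3875551  0.16999069]
[0.40000723 0.09075019]
stand [array([ 0.55493943, -0.08036062]), array([ 0.56598923, -0.31873321]), array([ 0.47747993, -0.08234547]), array([ 0.48810834, -0.32115284])] 0.23862855888011564 0.07748492175205057
collar [ 0.521 -0.202]
grip [ 0.522  -0.2011]
flange [ 0.5252 -0.281 ]
head [ 0.5259 -0.2808]
dow [ 0.5199 -0.1224]
dowf [ 0.5186 -0.1215]
g1c [ 0.624  -0.2038]
g1t [ 0.6236 -0.203 ]
g2 [ 0.4098 -0.1169]
o [ 0.4167 -0.2099]
```

```bash
cat >> h.py <<'E'
def to(*targets):
    """targets: (x,y,z,yaw) of TCP -> shift, rotvec in current tool axes"""
    o=robot.get_obs();R=Rotation.from_euler('xyz',o['ee_rot']);p=np.array(o['tool_pos'])
    print('t',o['time'],'p',p.round(4),'rpy',np.round(o['ee_rot'],4),'F',np.round(o['wrist_force'],1),'w',round(o['width'],4),round(float(np.max(o['finger_force'])),1))
    for x,y,z,w in targets:
        print(R.inv().apply(np.array([x,y,z])-p).round(4),(R.inv()*Rotation.from_euler('xyz',[np.pi,0,w])).as_rotvec().round(4))
E
python3 -c "
from h import *
to((.5215,-.2015,.25,1.6))"
```

```text
t 0.1 p [0.1219 0.5358 0.1899] rpy [-3.1396e+00 -2.0000e-04  2.9178e+00] F [ 0.5 -0.6 -1.1] w 0.0945 0.0
[-0.5532 -0.6303 -0.0589] [-1.8000e-03  1.2000e-03  1.3178e+00]
```

>>> {"fn": "drive_tool", "kwargs": {"series": [[0.06,[-0.01,-0.01,-0.06],[0,0,0]],[0.06,[-0.553,-0.63,-0.059],[0,0,1.318]],[0.06,[-0.553,-0.63,-0.059],[0,0,1.318]],[0.06,[-0.553,-0.63,-0.059],[0,0,1.318]],[0.06,[-0.553,-0.63,-0.059],[0,0,1.318]]]}}

```text
time: 0.72
tool_pos: [0.2488, 0.3025, 0.2502]
ee_rot: [-3.141, 0.0, 2.162]
wrist_force: [1.6, -0.1, -0.1]
width: 0.0601
finger_force: 0.0
```

```bash
python3 -c "
from h import *
to((.5215,-.2015,.25,1.6))"
```

```text
t 0.725 p [0.2488 0.3025 0.2502] rpy [-3.1414e+00  3.0000e-04  2.1624e+00] F [ 1.6 -0.1 -0.1] w 0.0601 0.0
[-5.704e-01 -5.470e-02  4.000e-04] [-1.000e-04  4.000e-04  5.624e-01]
```

>>> {"fn": "drive_tool", "kwargs": {"series": [[0.06,[-0.57,-0.055,0],[0,0,0.562]],[0.06,[-0.57,-0.055,0],[0,0,0.562]],[0.06,[-0.57,-0.055,0],[0,0,0.562]],[0.06,[-0.57,-0.055,0],[0,0,0.562]],[0.06,[-0.57,-0.055,0],[0,0,0.562]]]}}

```text
time: 1.35
tool_pos: [0.3989, 0.0283, 0.2504]
ee_rot: [3.141, -0.0, 1.605]
wrist_force: [0.2, 0.0, -0.1]
width: 0.0604
finger_force: 0.0
```

```bash
python3 -c "
from h import *
to((.5215,-.2015,.25,1.6))"
```

```text
t 1.35 p [0.3989 0.0283 0.2504] rpy [ 3.1413e+00 -5.0000e-04  1.6054e+00] F [ 0.2  0.  -0.1] w 0.0604 0.0
[-0.2339  0.1146  0.0004] [ 0.0003 -0.0005  0.0054]
```

>>> {"fn": "drive_tool", "kwargs": {"series": [[0.06,[-0.234,0.115,0],[0,0,0.005]],[0.06,[-0.234,0.115,0],[0,0,0.005]],[0.06,[-0.234,0.115,0],[0,0,0.005]],[0.06,[-0.234,0.115,0],[0,0,0.005]],[0.06,[-0.234,0.115,0],[0,0,0.005]]]}}

```text
time: 1.98
tool_pos: [0.5219, -0.2026, 0.2479]
ee_rot: [-3.138, -0.002, 1.597]
wrist_force: [0.3, 0.7, 0.2]
width: 0.0599
finger_force: 0.0
```

```bash
python3 -c "
from h import *
to((.5215,-.2015,.105,1.6))
c=imaging.get_calibration('wrist');print(c['position'],c['rotation'])
save('wrist','w1')
for X in ((.5215,-.2015,.136),(.5215,-.2015,.086),(.5255,-.281,.115)): print(proj(c,X))"
```

```text
t 1.975 p [ 0.5219 -0.2026  0.2479] rpy [-3.1376e+00 -1.7000e-03  1.5968e+00] F [0.3 0.7 0.2] w 0.0599 0.0
[0.0009 0.0002 0.1429] [-0.004  -0.0017 -0.0032]
[ 0.52181316 -0.13743428  0.44243688] [-0.2289514   0.00382818  0.02519672]
[316.80121287 187.32667749]
[317.06271434 178.66364976]
[318.68996503 251.41229207]
```

View pics/w1.png

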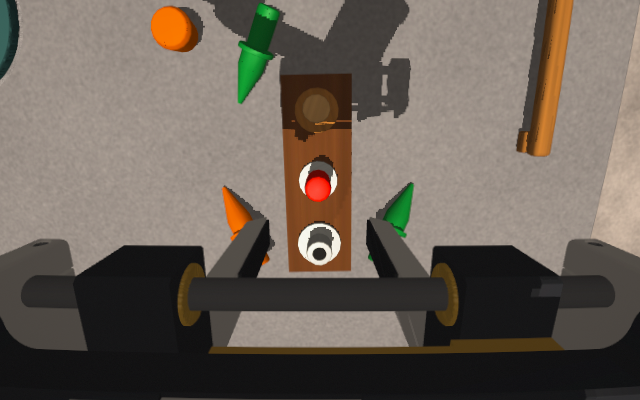

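The red grip is at (318,187) and the bolt head at (319,252), both within 1.5 px of prediction. Descending and gripping.

>>> {"fn": "drive_tool", "kwargs": {"series": [[0.06,[0.001,0.001,0.06],[0,0,0]],[0.06,[0.001,0.001,0.11],[0,0,0]],[0.06,[0.001,0.001,0.13],[0,0,0]],[0.06,[0.001,0.001,0.13],[0,0,0]],[0.06,[0.001,0.001,0.13],[0,0,0]]]}}

```text
time: 2.65
tool_pos: [0.5233, -0.198, 0.1226]
ee_rot: [3.139, 0.001, 1.602]
wrist_force: [-0.3, 0.2, 0.7]
width: 0.0602
finger_force: 0.0
```

>>> {"fn": "drive_tool", "kwargs": {"series": [[0.01,[0,0,0],[0,0,0]],[0.01,[0,0,0],[0,0,0]],[0.01,[0,0,0],[0,0,0]],[0.01,[0,0,0],[0,0,0]],[0.01,[0,0,0],[0,0,0]]]}}

```text
time: 3.28
tool_pos: [0.5229, -0.1994, 0.1235]
ee_rot: [3.14, 0.002, 1.6]
wrist_force: [-4.8, 0.3, 13.1]
width: 0.0134
finger_force: 15.3
```

```bash
python3 -c "
from h import *
to((.5215,-.2015,.117,1.6))
save('scene','s2',(150,120,380,350),2.6)"
```

```text
t 3.275 p [ 0.5229 -0.1994  0.1235] rpy [3.1397e+00 2.2000e-03 1.6003e+00] F [-4.8  0.3 13.1] w 0.0134 15.3
[-0.0021 -0.0015  0.0065] [0.0018 0.0022 0.0003]
```

View pics/s2.png

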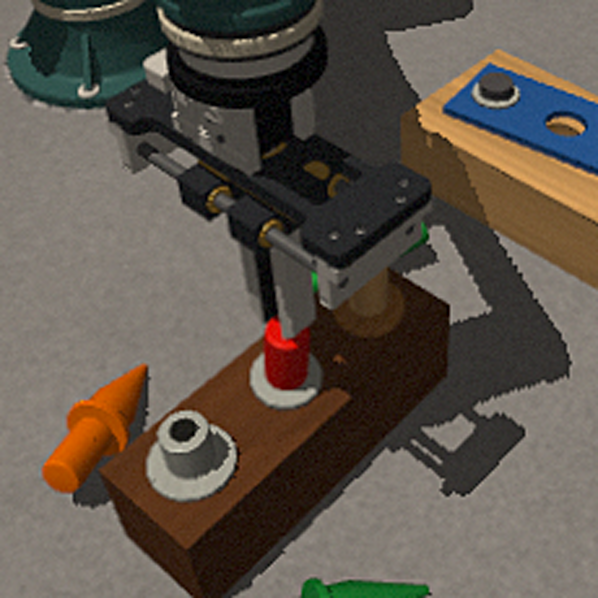

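```bash
python3 -c "
from h import *
c=imaging.get_calibration('scene')
f=lambda X:((proj(c,X)-[150,120])*2.6).round()
print('collar c',f((.5215,-.2015,.086)),'griptop',f((.5215,-.2015,.136)),'TCP',f((.523,-.1994,.1235)),'tip+x',f((.540,-.1994,.0985)),'tip-x',f((.506,-.1994,.0985)),'bolt',f((.5255,-.281,.115)))
for n in ('wrist','top'):
  c=imaging.get_calibration(n);print(n,proj(c,(.5225,-.2015,.136)),proj(c,(.523,-.1994,.0985)))
  save(n,n+'3')
a=cv2.imread('pics/wrist3.png')[60:360,150:490];b=cv2.imread('pics/top3.png')[130:290,330:470]
cv2.imwrite('pics/c3.png',np.hstack([cv2.resize(a,(440,388)),cv2.resize(b,(340,388))]))
"
```

```text
collar c [288. 375.] griptop [281. 324.] TCP [287. 337.] tip+x [309. 377.] tip-x [272. 348.] bolt [186. 429.]
wrist [315.31062656 232.30316496] [316.27669009 212.04679485]
top [409.58470134 205.90632297] [406.18988555 208.17726223]
```

View pics/c3.png

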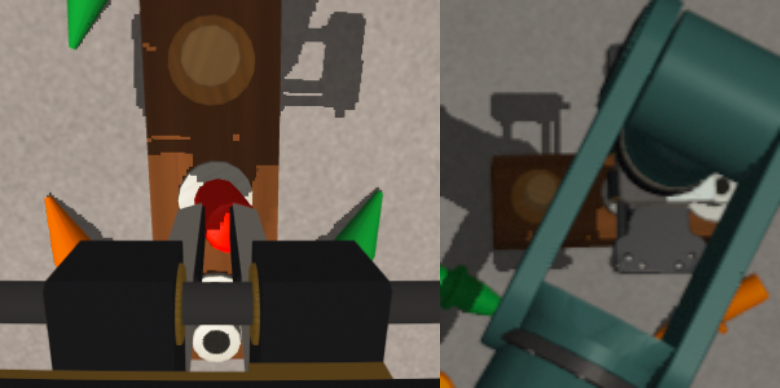

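```bash
python3 -c "
from h import *
c=imaging.get_calibration('wrist');p=np.array([.5229,-.1994,.1235])
R=Rotation.from_euler('xyz',robot.get_obs()['ee_rot'])
for w in (.0599,.0134):
  for a in (.025,.006,-.005,-.015):
    print(w,a,[proj(c,p+R.apply([x,s*w/2,a])).round() for x in (.008,-.008) for s in (1,-1)])
im=cv2.imread('pics/raw_w1.png')
for v in (218,224,230,240,250): print(v,[int(x) for x in im[v,255:385:3].mean(1)])
"
```

```text
0.0599 0.025 [array([356., 202.]), array([276., 202.]), array([356., 222.]), array([276., 222.])]
0.0599 0.006 [array([360., 209.]), array([272., 209.]), array([359., 231.]), array([273., 231.])]
0.0599 -0.005 [array([362., 213.]), array([270., 213.]), array([361., 236.]), array([271., 236.])]
0.0599 -0.015 [array([364., 218.]), array([267., 218.]), array([363., 242.]), array([268., 242.])]
0.0134 0.025 [array([325., 202.]), array([307., 202.]), array([325., 222.]), array([307., 222.])]
0.0134 0.006 [array([326., 209.]), array([306., 209.]), array([326., 231.]), array([306., 231.])]
0.0134 -0.005 [array([326., 213.]), array([305., 213.]), array([326., 236.]), array([306., 236.])]
0.0134 -0.015 [array([327., 218.]), array([305., 218.]), array([326., 242.]), array([305., 242.])]
218 [67, 67, 75, 76, 145, 151, 150, 152, 151, 151, 146, 77, 75, 76, 79, 78, 80, 77, 78, 79, 78, 79, 76, 73, 75, 73, 75, 78, 77, 74, 75, 76, 127, 151, 149, 153, 149, 153, 106, 77, 93, 66, 65, 30]
224 [77, 78, 77, 28, 14, 143, 144, 150, 149, 155, 154, 77, 74, 75, 78, 78, 80, 77, 39, 128, 224, 241, 242, 177, 95, 70, 79, 81, 76, 75, 75, 75, 130, 151, 145, 150, 142, 115, 16, 70, 77, 78, 78, 78]
230 [77, 77, 25, 15, 15, 147, 150, 147, 151, 150, 148, 78, 74, 75, 76, 78, 163, 242, 245, 100, 83, 82, 84, 82, 82, 82, 240, 60, 76, 75, 74, 75, 124, 151, 144, 148, 147, 82, 17, 18, 79, 77, 77, 78]
240 [49, 16, 17, 15, 17, 61, 64, 156, 156, 152, 148, 82, 75, 74, 76, 242, 243, 241, 70, 68, 69, 68, 67, 67, 66, 73, 208, 238, 241, 75, 75, 76, 134, 147, 152, 150, 150, 48, 19, 15, 18, 17, 74, 77]
250 [15, 15, 14, 15, 40, 145, 148, 150, 151, 154, 152, 88, 75, 73, 74, 240, 244, 193, 246, 242, 40, 39, 39, 36, 234, 224, 239, 239, 152, 74, 75, 76, 135, 147, 151, 153, 147, 145, 18, 17, 14, 16, 17, 17]
```

The fingers sit on top of the grip. Images and contact both put the real fingertips about 13 mm behind the reported TCP, not 25 mm ahead. I'll open, lift a little and go about 40 mm deeper.

>>> {"fn": "drive_tool", "kwargs": {"series": [[0.06,[0,0,-0.015],[0,0,0]],[0.06,[-0.002,-0.001,-0.02],[0,0,0]],[0.06,[-0.002,-0.001,-0.02],[0,0,0]],[0.06,[-0.002,-0.001,-0.02],[0,0,0]]]}}

```text
time: 3.92
tool_pos: [0.5214, -0.2004, 0.1399]
ee_rot: [-3.141, -0.001, 1.601]
wrist_force: [-0.5, 0.9, 0.3]
width: 0.0468
finger_force: 0.0
```

```bash
python3 -c "
from h import *
to((.522,-.2015,.079,1.6))
c=imaging.get_calibration('wrist')
for X in ((.522,-.2015,.136),(.522,-.2015,.086)): print((proj(c,X)-[240,120])*4)
save('wrist','w4',(240,120,400,270),4)"
```

```text
t 3.925 p [ 0.5214 -0.2004  0.1399] rpy [-3.1406e+00 -8.0000e-04  1.6008e+00] F [-0.5  0.9  0.3] w 0.0468 0.0
[-0.0012  0.0006  0.0609] [-0.001  -0.0008  0.0008]
[308.51985022 411.99555194]
[309.02058774 336.00258492]
```

View pics/w4.png

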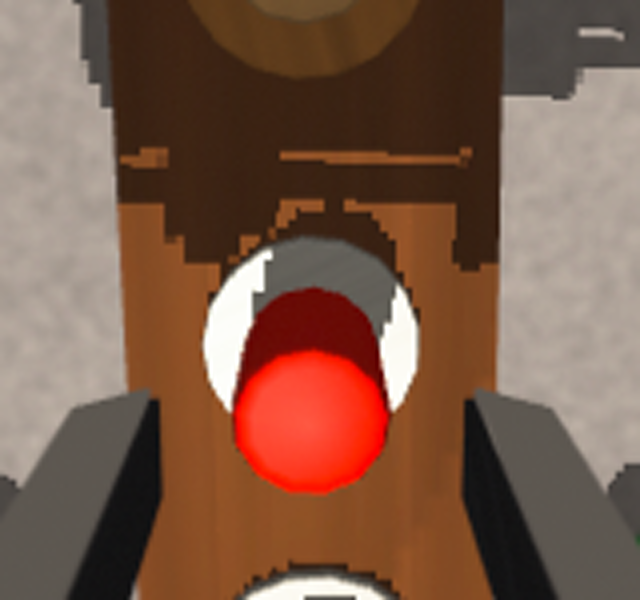

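Grip top is at crop (311,421), 2 px below prediction, so the drift is at about (0.5225, -0.203). It lies centred between the fingers at columns 160 and 464. Descending.

>>> {"fn": "drive_tool", "kwargs": {"series": [[0.06,[-0.0025,0.0005,0.0],[0,0,0]],[0.06,[-0.0025,0.0005,0.03],[0,0,0]],[0.06,[-0.0025,0.0005,0.055],[0,0,0]],[0.06,[-0.0025,0.0005,0.06],[0,0,0]],[0.06,[-0.0025,0.0005,0.06],[0,0,0]]]}}

```text
time: 4.6
tool_pos: [0.5223, -0.2031, 0.0808]
ee_rot: [-3.141, -0.0, 1.601]
wrist_force: [0.3, -0.1, 0.9]
width: 0.0599
finger_force: 0.0
```

>>> {"fn": "drive_tool", "kwargs": {"series": [[0.01,[0,0,0],[0,0,0]],[0.01,[0,0,0],[0,0,0]],[0.01,[0,0,0],[0,0,0]],[0.01,[0,0,0],[0,0,0]],[0.01,[0,0,0],[0,0,0]]]}}

```text
time: 5.22
tool_pos: [0.5218, -0.2032, 0.0812]
ee_rot: [-3.141, 0.0, 1.601]
wrist_force: [-3.4, -0.1, 4.9]
width: 0.0272
finger_force: 30.0
```

Gripped, opening 27 mm. Lifting.

>>> {"fn": "drive_tool", "kwargs": {"series": [[0.01,[0,0,-0.02],[0,0,0]],[0.01,[0,0,-0.06],[0,0,0]],[0.01,[0,0,-0.12],[0,0,0]],[0.01,[0,0,-0.13],[0,0,0]],[0.01,[0,0,-0.13],[0,0,0]]]}}

```text
time: 5.85
tool_pos: [0.5222, -0.2028, 0.2093]
ee_rot: [-3.141, -0.001, 1.601]
wrist_force: [0.0, -0.7, -5.4]
width: 0.0279
finger_force: 30.0
```

```bash
python3 -c "
from h import *
to((.493,.100,.21,1.6),(.493,.137,.21,1.6))"
```

```text
t 5.85 p [ 0.5222 -0.2028  0.2093] rpy [-3.1409e+00 -8.0000e-04  1.6009e+00] F [ 0.  -0.7 -5.4] w 0.0279 30.0
[ 0.3036 -0.02   -0.0004] [-0.0007 -0.0008  0.0009]
[ 0.3406 -0.0189 -0.0004] [-0.0007 -0.0008  0.0009]
```

>>> {"fn": "drive_tool", "kwargs": {"series": [[0.01,[0.27,-0.02,0],[0,0,0]],[0.01,[0.27,-0.02,0],[0,0,0]],[0.01,[0.27,-0.02,0],[0,0,0]],[0.01,[0.27,-0.02,0],[0,0,0]],[0.01,[0.27,-0.02,0],[0,0,0]]]}}

```text
time: 6.48
tool_pos: [0.4916, 0.0696, 0.2064]
ee_rot: [-3.134, -0.001, 1.605]
wrist_force: [0.4, -1.0, -4.2]
width: 0.0272
finger_force: 30.0
```

>>> {"fn": "drive_tool", "kwargs": {"series": [[0.01,[0.0,0,0],[0,0,0]],[0.01,[0,0,0],[0,0,0]]]}}

```text
time: 6.72
tool_pos: [0.4933, 0.0654, 0.2083]
ee_rot: [-3.138, 0.001, 1.6]
wrist_force: [-0.1, 0.2, -4.5]
width: 0.0276
finger_force: 30.0
```

```bash
python3 -c "
from h import *
to((.493,.137,.21,1.6))
c=imaging.get_calibration('wrist');print(c)
save('wrist','w5',(180,20,440,240),3)
for X in ((.493,.1375,.07),(.5928,.1405,.07),(.4229,.1354,.101)): print((proj(c,X)-[180,20])*3)"
```

```text
t 6.725 p [0.4933 0.0654 0.2083] rpy [-3.1376e+00  7.0000e-04  1.6001e+00] F [-0.1  0.2 -4.5] w 0.0276 30.0
[ 0.0716  0.0018 -0.0017] [-0.004   0.0007  0.0001]
{'intrinsics': array([[306.31579851,   0.        , 317.5391729 ],
       [  0.        , 306.31579851, 194.35617415],
       [  0.        ,   0.        ,   1.        ]]), 'k1': -0.036300051508695946, 'position': array([0.49306294, 0.13101962, 0.40268454]), 'rotation': array([-0.2312944 ,  0.00384613,  0.02856801])}
[416.60418943 288.23108189]
[699.89540228 288.62273399]
[197.23554062 287.09235702]
```

View pics/w5.png

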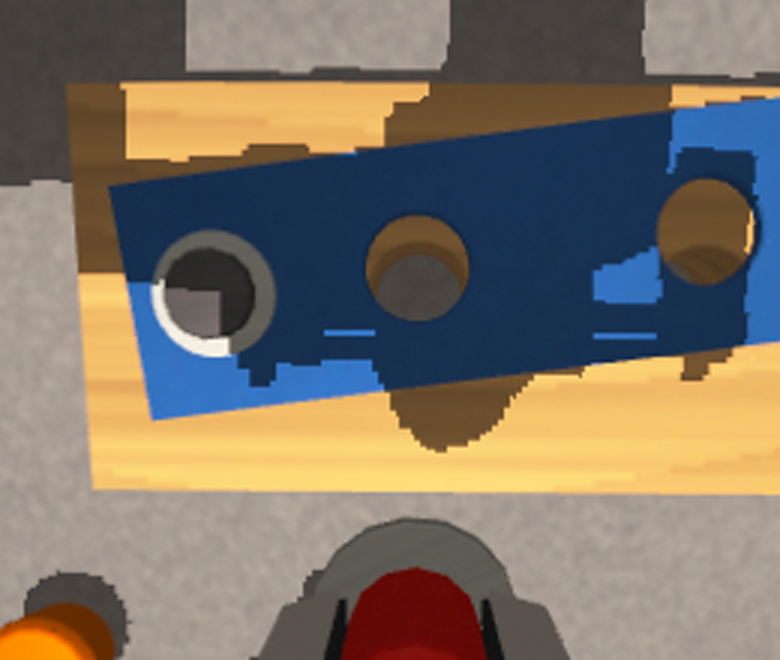

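Run:
```python
from h import *
c=dict(imaging.get_calibration('wrist'));c['position']=np.array([0.49306294, 0.13101962, 0.40268454]);c['rotation']=np.array([-0.2312944 ,  0.00384613,  0.02856801])
def P(x,y,z): return atz(c,(x+.5)/3-.5+180,(y+.5)/3-.5+20,z)[:2]
m=P(417,267,.078);e=P(707,232,.078);f=P(209,293,.101);f2=P(213,293,.083)
print('m',m,'e',e,'f',f,f2,np.linalg.norm(e-m),np.arctan2(*(e-m)[::-1]))
A,B=P(66,84,.07),P(770,86,.07);C,D=P(92,489,.07),P(770,494,.07)
print(A,B,C,D,np.arctan2(*(B-A)[::-1]),np.arctan2(*(D-C)[::-1]))
x=m[0];print('mid y',(np.interp(x,[A[0],B[0]],[A[1],B[1]])+np.interp(x,[C[0],D[0]],[C[1],D[1]]))/2)
a=np.arctan2(*(e-m)[::-1]);u=np.array([np.cos(a),np.sin(a)]);piv=((m-.07*u)+(e-.17*u)+f)/3
for b in (.02,.025,.03): print(b,piv,piv+.07*np.array([np.cos(b),np.sin(b)]),piv+.17*np.array([np.cos(b),np.sin(b)]),'swing',a-b)
```

```text
m [0.49257742 0.14472717] e [0.5907004  0.15936687] f [0.42632697 0.13395444] [0.42370655 0.13416296] 0.09920907431616847 0.1481050053028346
[0.37187765 0.20236203] [0.61015679 0.20836929] [0.37443582 0.06250344] [0.62570395 0.06799886] 0.025205680519661794 0.02186724822054075
mid y 0.13524614005355426
0.02 [0.4240774  0.13421103] [0.4940634  0.13561093] [0.5940434 0.1376108] swing 0.1281050053028346
0.025 [0.4240774  0.13421103] [0.49405553 0.13596084] [0.59402428 0.13846058] swing 0.12310500530283461
0.03 [0.4240774  0.13421103] [0.4940459  0.13631071] [0.59400091 0.13931026] swing 0.1181050053028346
```

Plate holes are at crop (417,267) and (707,232), with a beam yaw of about 0.025. That puts the drift hole at about (0.4935, 0.136) and the bolt hole at about (0.5935, 0.1385). Moving over the drift hole.

>>> {"fn": "drive_tool", "kwargs": {"series": [[0.01,[0.04,0.001,0],[0,0,0]],[0.01,[0.071,0.002,0],[0,0,0]],[0.01,[0.071,0.002,0.02],[0,0,0]],[0.01,[0.071,0.002,0.05],[0,0,0]],[0.01,[0.071,0.002,0.05],[0,0,0]]]}}

```text
time: 7.4
tool_pos: [0.4921, 0.1357, 0.1572]
ee_rot: [-3.134, 0.001, 1.599]
wrist_force: [-0.2, -0.6, -4.3]
width: 0.0275
finger_force: 30.0
```

```bash
python3 -c "
from h import *
to((.4935,.136,.1,1.6),(.4935,.136,.079,1.6))"
```

```text
t 7.4 p [0.4921 0.1357 0.1572] rpy [-3.1340e+00  1.2000e-03  1.5988e+00] F [-0.2 -0.6 -4.3] w 0.0275 30.0
[0.0003 0.0019 0.0572] [-0.0076  0.0012 -0.0012]
[0.0004 0.002  0.0782] [-0.0076  0.0012 -0.0012]
```

>>> {"fn": "drive_tool", "kwargs": {"series": [[0.01,[0,0.001,0.012],[0,0,0]],[0.01,[0,0.001,0.024],[0,0,0]],[0.01,[0,0.001,0.036],[0,0,0]],[0.01,[0,0.001,0.046],[0,0,0]],[0.01,[0,0.001,0.046],[0,0,0]]]}}

```text
time: 8.02
tool_pos: [0.4942, 0.1372, 0.1134]
ee_rot: [-3.139, 0.0, 1.601]
wrist_force: [-1.1, 0.0, -4.2]
width: 0.0274
finger_force: 30.0
```

>>> {"fn": "drive_tool", "kwargs": {"series": [[0.01,[0,0,0.006],[0,0,0]],[0.01,[0,0,0.011],[0,0,0]],[0.01,[0,0,0.016],[0,0,0]],[0.01,[0,0,0.016],[0,0,0]]]}}

```text
time: 8.52
tool_pos: [0.4938, 0.1371, 0.0975]
ee_rot: [-3.139, 0.0, 1.601]
wrist_force: [-2.6, 1.0, -3.9]
width: 0.0276
finger_force: 30.0
```

>>> {"fn": "drive_tool", "kwargs": {"series": [[0.01,[0,0,0.003],[0,0,0]],[0.01,[0,0,0.006],[0,0,0]],[0.01,[0,0,0.009],[0,0,0]],[0.01,[0,0,0.009],[0,0,0]]]}}

```text
time: 9.02
tool_pos: [0.4937, 0.1371, 0.0889]
ee_rot: [-3.138, 0.0, 1.601]
wrist_force: [-5.2, 1.3, -2.7]
width: 0.0276
finger_force: 30.0
```

>>> {"fn": "drive_tool", "kwargs": {"series": [[0.01,[0,-0.001,0],[0,0,0]],[0.01,[0,-0.001,0.004],[0,0,0]],[0.01,[0,-0.001,0.008],[0,0,0]],[0.01,[0,-0.001,0.011],[0,0,0]],[0.01,[0,-0.001,0.011],[0,0,0]]]}}

```text
time: 9.65
tool_pos: [0.4937, 0.1369, 0.0794]
ee_rot: [-3.141, 0.001, 1.601]
wrist_force: [-5.2, -1.6, 2.1]
width: 0.0282
finger_force: 30.0
```

>>> {"fn": "drive_tool", "kwargs": {"series": [[0.01,[0,-0.0005,0.002],[0,0,0]],[0.01,[0,-0.0005,0.004],[0,0,0]],[0.01,[0,-0.0005,0.004],[0,0,0]]]}}

```text
time: 10.02
tool_pos: [0.4938, 0.1369, 0.0792]
ee_rot: [3.14, 0.001, 1.601]
wrist_force: [-11.7, -2.1, 16.7]
width: 0.0274
finger_force: 30.0
```

Hard stop at z = 0.0792, the expected home height. Releasing.

>>> {"fn": "drive_tool", "kwargs": {"series": [[0.01,[0,0,-0.003],[0,0,0]],[0.06,[0,0,-0.003],[0,0,0]],[0.06,[0,0,-0.003],[0,0,0]],[0.06,[0,0,-0.003],[0,0,0]],[0.06,[0,0,-0.003],[0,0,0]]]}}

```text
time: 10.65
tool_pos: [0.4941, 0.1372, 0.0778]
ee_rot: [3.141, -0.0, 1.601]
wrist_force: [0.2, -0.4, -0.4]
width: 0.0596
finger_force: 0.0
```

>>> {"fn": "drive_tool", "kwargs": {"series": [[0.06,[0,0,-0.03],[0,0,0]],[0.06,[0,0,-0.08],[0,0,0]],[0.06,[0,0,-0.13],[0,0,0]],[0.06,[-0.06,0,-0.13],[0,0,0]],[0.06,[-0.07,0,-0.13],[0,0,0]]]}}

```text
time: 11.28
tool_pos: [0.4962, 0.065, 0.2086]
ee_rot: [3.139, 0.001, 1.598]
wrist_force: [-0.4, -0.2, 0.4]
width: 0.0601
finger_force: 0.0
```

```bash
python3 -c "
from h import *
c=imaging.get_calibration('wrist')
save('wrist','w6',(180,20,440,240),3)
f=lambda X:((proj(c,X)-[180,20])*3).round()
print('collar',f((.4937,.1365,.084)),'griptop',f((.4937,.1365,.134)),'bolthole',f((.5937,.139,.078)))
to((.5255,-.283,.17,1.6))"
```

```text
collar [407. 289.] griptop [407. 286.] bolthole [697. 291.]
t 11.325 p [0.4959 0.0651 0.2078] rpy [3.1409e+00 8.0000e-04 1.5976e+00] F [-0.7  0.1  0.3] w 0.0603 0.0
[-0.3487  0.0202  0.0381] [ 0.0007  0.0008 -0.0024]
```

View pics/w6.png

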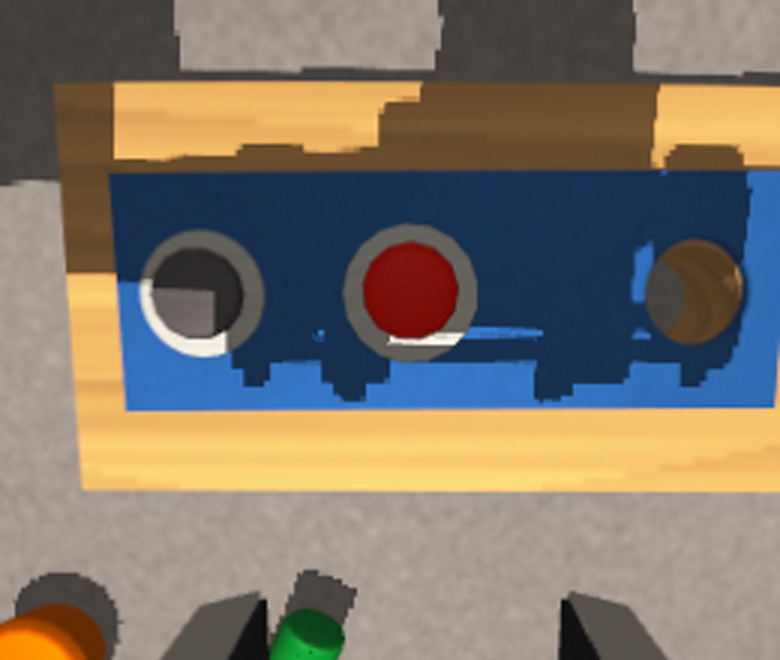

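The plate is in line: drift (411,291) with its collar flush, bolt hole open at (695,292), matching the prediction. Now the bolt.

>>> {"fn": "drive_tool", "kwargs": {"series": [[0.06,[-0.348,0.021,0],[0,0,0]],[0.06,[-0.348,0.021,0],[0,0,0]],[0.06,[-0.348,0.021,0],[0,0,0]],[0.06,[-0.348,0.021,0],[0,0,0]],[0.06,[-0.348,0.021,0],[0,0,0]]]}}

```text
time: 11.95
tool_pos: [0.5242, -0.2448, 0.2068]
ee_rot: [-3.141, -0.001, 1.602]
wrist_force: [0.0, 0.9, 0.2]
width: 0.0598
finger_force: 0.0
```

>>> {"fn": "drive_tool", "kwargs": {"series": [[0.06,[-0.04,0.008,0.0],[0,0,0]],[0.06,[-0.04,0.008,0.03],[0,0,0]],[0.06,[-0.04,0.008,0.04],[0,0,0]],[0.06,[-0.04,0.008,0.04],[0,0,0]]]}}

```text
time: 12.45
tool_pos: [0.5327, -0.2823, 0.1662]
ee_rot: [-3.139, -0.002, 1.602]
wrist_force: [0.7, -0.1, -1.1]
width: 0.06
finger_force: 0.0
```

```bash
python3 -c "
from h import *
to((.526,-.283,.15,1.6),(.526,-.283,.077,1.6))"
```

```text
t 12.45 p [ 0.5327 -0.2823  0.1662] rpy [-3.1394e+00 -2.0000e-03  1.6020e+00] F [ 0.7 -0.1 -1.1] w 0.06 0.0
[-0.0005 -0.0067  0.0163] [-0.0022 -0.002   0.002 ]
[-0.0006 -0.0066  0.0893] [-0.0022 -0.002   0.002 ]
```

>>> {"fn": "drive_tool", "kwargs": {"series": [[0.06,[0,-0.0065,0.0],[0,0,0]],[0.06,[0,-0.0065,0.0],[0,0,0]]]}}

```text
time: 12.7
tool_pos: [0.5267, -0.2837, 0.1693]
ee_rot: [3.14, 0.001, 1.601]
wrist_force: [0.9, -0.0, 0.6]
width: 0.0597
finger_force: 0.0
```

```bash
python3 -c "
from h import *
to((.526,-.283,.077,1.6))
c=imaging.get_calibration('wrist')
im=imaging.snapshot('wrist');cv2.imwrite('pics/raw_w7.png',im[:,:,::-1])
print(proj(c,(.526,-.283,.115)),proj(c,(.526,-.283,.085)))
r=im[150:260,270:365].astype(int)
m=(r.min(2)>225).astype('uint8')
n,l,s,ce=cv2.connectedComponentsWithStats(m)
i=1+s[1:,4].argmax();print(s[i]+[270,150,0,0,0])
cv2.imwrite('pics/w7c.png',cv2.resize(im[130:270,240:400,::-1],None,fx=4,fy=4,interpolation=cv2.INTER_CUBIC))"
```

```text
t 12.7 p [ 0.5267 -0.2837  0.1693] rpy [3.1395e+00 1.4000e-03 1.6012e+00] F [ 0.9 -0.   0.6] w 0.0597 0.0
[ 0.0009 -0.0009  0.0923] [0.0021 0.0014 0.0012]
[315.58923953 201.60801899] [315.71656024 193.48039256]
[ 288  166   56   55 1401]
```

View pics/w7c.png

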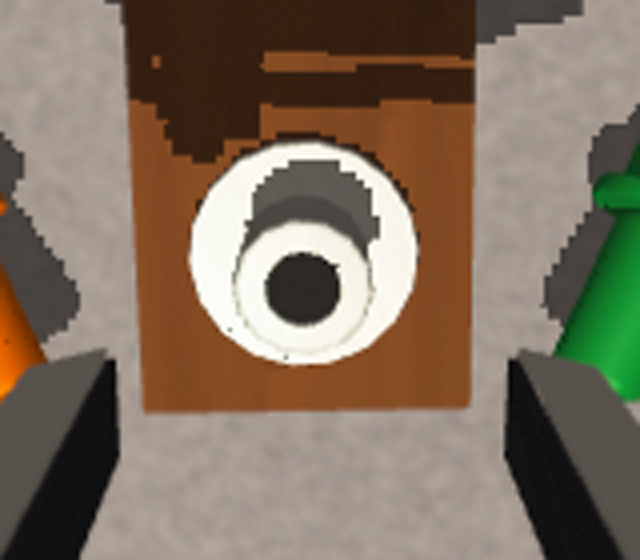

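The bolt head is at crop (303,288), matching the prediction within 0.5 px. Descending and gripping.

>>> {"fn": "drive_tool", "kwargs": {"series": [[0.06,[0.0005,-0.001,0.05],[0,0,0]],[0.06,[0.0005,-0.001,0.08],[0,0,0]],[0.06,[0.0005,-0.001,0.091],[0,0,0]],[0.06,[0.0005,-0.001,0.091],[0,0,0]],[0.06,[0.0005,-0.001,0.091],[0,0,0]]]}}

```text
time: 13.38
tool_pos: [0.5266, -0.2842, 0.0788]
ee_rot: [3.139, 0.002, 1.601]
wrist_force: [-1.1, -0.2, 0.8]
width: 0.0601
finger_force: 0.0
```

>>> {"fn": "drive_tool", "kwargs": {"series": [[0.01,[0,0,0],[0,0,0]],[0.01,[0,0,0],[0,0,0]],[0.01,[0,0,0],[0,0,0]],[0.01,[0,0,0],[0,0,0]],[0.01,[0,0,0],[0,0,0]]]}}

```text
time: 14.0
tool_pos: [0.5254, -0.2835, 0.0769]
ee_rot: [-3.141, 0.0, 1.601]
wrist_force: [-1.4, 0.3, 1.7]
width: 0.0294
finger_force: 30.0
```

>>> {"fn": "drive_tool", "kwargs": {"series": [[0.01,[0,0,-0.02],[0,0,0]],[0.01,[0,0,-0.06],[0,0,0]],[0.01,[0,0,-0.12],[0,0,0]],[0.01,[0,0,-0.15],[0,0,0]],[0.01,[0,0,-0.15],[0,0,0]]]}}

```text
time: 14.62
tool_pos: [0.5267, -0.2841, 0.2292]
ee_rot: [3.137, 0.003, 1.601]
wrist_force: [0.2, 0.3, -3.9]
width: 0.0294
finger_force: 30.0
```

```bash
python3 -c "
from h import *
to((.593,.139,.22,1.6))"
```

```text
t 14.625 p [ 0.5267 -0.2841  0.2292] rpy [3.1368e+00 3.0000e-03 1.6009e+00] F [ 0.2  0.3 -3.9] w 0.0294 30.0
[0.4209 0.079  0.0083] [0.0048 0.003  0.0009]
```

>>> {"fn": "drive_tool", "kwargs": {"series": [[0.01,[0.42,0.079,0],[0,0,0]],[0.01,[0.42,0.079,0],[0,0,0]],[0.01,[0.42,0.079,0],[0,0,0]],[0.01,[0.42,0.079,0],[0,0,0]],[0.01,[0.42,0.079,0],[0,0,0]]]}}

```text
time: 15.25
tool_pos: [0.5728, 0.0273, 0.2228]
ee_rot: [-3.136, -0.001, 1.601]
wrist_force: [0.9, -0.9, -2.2]
width: 0.0295
finger_force: 30.0
```

```bash
python3 -c "
from h import *
to((.593,.139,.22,1.6))"
```

```text
t 15.25 p [0.5728 0.0273 0.2228] rpy [-3.1361e+00 -5.0000e-04  1.6006e+00] F [ 0.9 -0.9 -2.2] w 0.0295 30.0
[0.111  0.0235 0.0027] [-0.0055 -0.0005  0.0006]
```

>>> {"fn": "drive_tool", "kwargs": {"series": [[0.01,[0.06,0.012,0],[0,0,0]],[0.01,[0.111,0.0235,0],[0,0,0]],[0.01,[0.111,0.0235,0],[0,0,0]],[0.01,[0.111,0.0235,0.02],[0,0,0]],[0.01,[0.111,0.0235,0.02],[0,0,0]]]}}

```text
time: 15.88
tool_pos: [0.5921, 0.1358, 0.202]
ee_rot: [-3.133, 0.001, 1.6]
wrist_force: [-0.8, 0.5, -2.6]
width: 0.0298
finger_force: 30.0
```

```bash
python3 -c "
from h import *
to((.593,.139,.075,1.6))"
```

```text
t 15.875 p [0.5921 0.1358 0.202 ] rpy [-3.1331e+00  1.3000e-03  1.5999e+00] F [-0.8  0.5 -2.6] w 0.0298 30.0
[0.0033 0.0021 0.127 ] [-0.0085  0.0013 -0.0001]
```

Hole clearance is ±8 mm. Descending to just above home.

>>> {"fn": "drive_tool", "kwargs": {"series": [[0.01,[0.002,0.001,0.03],[0,0,0]],[0.01,[0.002,0.001,0.06],[0,0,0]],[0.01,[0.002,0.001,0.08],[0,0,0]],[0.01,[0.002,0.001,0.1],[0,0,0]],[0.01,[0.002,0.001,0.11],[0,0,0]]]}}

```text
time: 16.5
tool_pos: [0.5941, 0.1378, 0.0948]
ee_rot: [-3.138, 0.0, 1.599]
wrist_force: [0.3, -0.1, -2.4]
width: 0.0295
finger_force: 30.0
```

>>> {"fn": "drive_tool", "kwargs": {"series": [[0.01,[0,0,0.005],[0,0,0]],[0.01,[0,0,0.01],[0,0,0]],[0.01,[0,0,0.014],[0,0,0]],[0.01,[0,0,0.014],[0,0,0]]]}}

```text
time: 17.0
tool_pos: [0.595, 0.139, 0.0826]
ee_rot: [-3.141, -0.0, 1.601]
wrist_force: [-0.6, -0.2, -2.6]
width: 0.0291
finger_force: 30.0
```

>>> {"fn": "drive_tool", "kwargs": {"series": [[0.01,[0,0,0.003],[0,0,0]],[0.01,[0,0,0.006],[0,0,0]],[0.01,[0,0,0.008],[0,0,0]],[0.01,[0,0,0.008],[0,0,0]]]}}

```text
time: 17.5
tool_pos: [0.595, 0.139, 0.0749]
ee_rot: [-3.142, -0.0, 1.601]
wrist_force: [0.1, -0.1, -0.9]
width: 0.0298
finger_force: 30.0
```

>>> {"fn": "drive_tool", "kwargs": {"series": [[0.01,[0,0,0.002],[0,0,0]],[0.01,[0,0,0.003],[0,0,0]],[0.01,[0,0,0.003],[0,0,0]]]}}

```text
time: 17.88
tool_pos: [0.5951, 0.1391, 0.0748]
ee_rot: [3.14, -0.0, 1.601]
wrist_force: [-5.2, -0.7, 8.5]
width: 0.0293
finger_force: 30.0
```

Seated: hard stop at 0.0748 m, upward force rising. Releasing and withdrawing.

>>> {"fn": "drive_tool", "kwargs": {"series": [[0.01,[0,0,-0.002],[0,0,0]],[0.05,[0,0,-0.002],[0,0,0]],[0.05,[0,0,-0.002],[0,0,0]],[0.05,[0,0,-0.002],[0,0,0]],[0.05,[0,0,-0.002],[0,0,0]]]}}

```text
time: 18.5
tool_pos: [0.5952, 0.139, 0.0734]
ee_rot: [-3.142, -0.0, 1.601]
wrist_force: [0.3, -1.3, 0.9]
width: 0.0499
finger_force: 0.0
```

>>> {"fn": "drive_tool", "kwargs": {"series": [[0.05,[0,0,-0.03],[0,0,0]],[0.05,[0,0,-0.08],[0,0,0]],[0.05,[0,0,-0.14],[0,0,0]],[0.05,[-0.06,0,-0.14],[0,0,0]],[0.05,[-0.09,0,-0.14],[0,0,0]]]}}

```text
time: 19.12
tool_pos: [0.5984, 0.0472, 0.2152]
ee_rot: [3.139, 0.001, 1.6]
wrist_force: [0.4, 0.6, -0.0]
width: 0.05
finger_force: 0.0
```

>>> {"fn": "drive_tool", "kwargs": {"series": [[0.05,[-0.01,0,0],[0,0,0]],[0.05,[-0.01,0,0],[0,0,0]]]}}

```text
time: 19.38
tool_pos: [0.598, 0.0391, 0.2133]
ee_rot: [-3.141, -0.001, 1.6]
wrist_force: [-0.1, 0.0, 0.2]
width: 0.05
finger_force: 0.0
```

```bash
python3 -c "
from h import *
c=imaging.get_calibration('wrist')
save('wrist','w8',(120,20,380,240),3)
f=lambda X:((proj(c,X)-[120,20])*3).round()
print('grip',f((.4937,.1365,.134)),'head',f((.595,.139,.113)),'if 10 up',f((.595,.139,.123)))
to()"
```

```text
grip [233. 184.] head [589. 193.] if 10 up [589. 188.]
t 19.425 p [0.598  0.0398 0.2134] rpy [-3.1411e+00 -8.0000e-04  1.6012e+00] F [ 0.9  0.7 -0.5] w 0.05 0.0
```

View pics/w8.png

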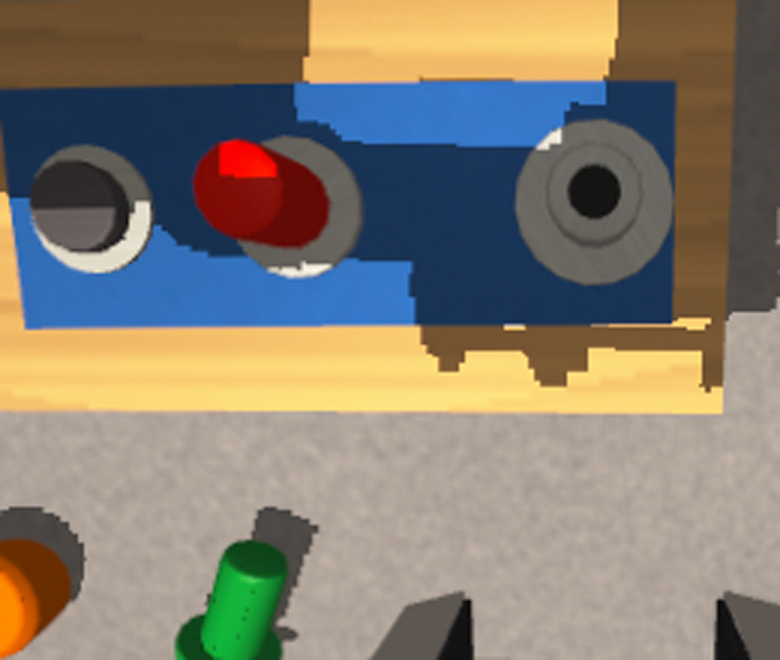

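The drift stands at (238,190) with its collar down on the plate. The bolt, head at (594,192), sits with its flange flat over the end hole, and the gripper is clear. Handing in.

```bash
python3 -c "
from bench import robot
print(robot.close_job())"
```

```text
the job is handed in; nothing more can be done
None
```

The drift pin is home with its collar on the plate and the plate back in line; the bolt is home in the end hole and released, and the job was handed in at about 19.4 s of the 64 s allowed (verdict not shown).

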